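# Impact test of a sample bottle on a spring striker

## Task

Impact-test the small white bottle: stand it upright in the spring impact tester's nest, between the V anvil and the two dowels, and let go of it. Then draw the striker back by its upright handle, feeling for the catch, until the sear alone holds it, without letting it slip or hauling it hard against its back buffer, and let go. Finally press the release pad to fire it at the bottle and let the pad spring back, leaving the bottle standing in the nest and the other bottles upright.

Things in the scene. Friction and masses are not known exactly. Their poses are not given: they have to be found in the camera images.
- tester: Spring impact tester fixed to the bench: grey base plate 90 x 342 x 12 mm carrying an aluminium barrel 44 mm wide (68 over its foot flanges), top 60 mm above the bench. Origin under the plate's centre, z up, +y the firing direction (along the barrel towards the nest). Along y in mm: barrel -165 to 59, nest 109, V anvil's back 159. Striker axis 36 mm above the bench.
- nest (a point): Centre of the bottle's foot when seated right back in the V anvil: on the base plate, 12 mm above the bench; axes as the tester's. V anvil on the +y side, 44.5 mm above the bench, 35 mm to either side. Two domed dowels (6 mm thick, top 22.5 mm above the bench) at x +-16, y -25 mm leave 7 mm of play along y: lower the bottle 3.5 mm to the -y side of this point. Resting striker tip at y -32 mm.
- sample_bottle_center (a point): Centre (37.5 mm above its foot) of the bottle under test: the smallest of three bottles standing at the right, white, round, 42 mm across, 75 mm tall, with a broad cream screw cap (37 mm across, the top 10 mm), 100 to 210 g, z up. Grip it in its upper half; in the nest it reaches 87 mm above the bench.
- draw_handle (a point): Centre of the striker's draw handle: upright black round grip 16 mm thick, from 64 to 110 mm above the bench (this point 86 mm up), rising from a slot in the barrel's top (60 mm). It moves with the striker; drawing takes it straight along -y of the tester. Let go before the catch, it flies forward.
- striker (a joint): Its draw, m: 0 at rest forward (spring relaxed), -0.004 to -0.011 on the bottle. Spring 0.24 N per mm of draw, friction 0.5. The sear catches at 22 to 54 mm, set by a collar hidden in the barrel; 20 to 12 mm before, its nose rides up (up to 4 N more). From 4.5 mm past the catch a rubber buffer adds 5 N per mm. Eased forward, a caught striker stops on the sear and the pull vanishes.
- buffer: Fixed seat of the back buffer, hidden inside the barrel under the front end of the handle slot: its rubber washers meet the drawn striker's collar from 4.5 mm past the catch and give 5 N per mm. More than 12 N on it (2.4 mm of squeeze, on top of the spring's 6 to 14 N) harms the tester. Its own pose tells nothing about the catch.
- release_pad (a point): Centre of the top of the release pad: ribbed steel, 24 (x) by 28 mm (y), on a lever above the front half of the barrel, 74 mm up when free; axes as the tester's. It turns about a pivot 40 mm towards -y and 18 mm lower. It moves only when pressed, not by the draw. With the striker cocked it takes 3 to 12 N and fires after about 9 mm; full travel 11 mm. It springs back.
- release (a joint): Angle of the release lever in rad: 0 free, growing as the pad is pressed, 0.28 at the end; a cocked striker is let go at about 0.2 to 0.25.
- spectro: Bystander: spectrophotometer standing behind the work at the middle of the bench, about 190 mm wide (y), 260 mm deep (x) and up to 300 mm tall at its screen; origin under its centre. Go round its front or above it.
- big_bottle_center (a point): Centre of a bystander: larger white bottle of the same kind, 54 mm across and 95 mm tall.
- amber_bottle_center (a point): Centre of a bystander: brown bottle, 48 mm across and 90 mm tall, red cap.
There are look-alikes about, which are no part of the job. Leave any green or purple look-alike of the part that bears sample_bottle_center alone.

How it is judged:
On the way, in this order (a step that is already met when the one before it is completed fails the run):
1. the small white bottle stands in the nest, let go, the striker still at rest (horizontal distance between sample_bottle_center and nest below 0.0085 m and z of sample_bottle_center in the frame of nest between 0.0345 and 0.0405 m and angle between sample_bottle_center's own z axis and vertical below 0.08 rad and contact force between the fingers and sample_bottle below 0.1 N and value of joint striker below 0.006 m), for 0.2 s.
2. the striker is held back by the sear alone, the handle let go, the bottle in the nest (horizontal distance between sample_bottle_center and nest below 0.0085 m and z of sample_bottle_center in the frame of nest between 0.0345 and 0.0405 m and angle between sample_bottle_center's own z axis and vertical below 0.08 rad and contact force between the fingers and striker below 0.1 N and value of joint striker above 0.018 m and velocity of joint striker between -0.03 and 0.03 m/s), for 0.3 s.
3. the release is pressed and the striker flies at the bottle standing in the nest (horizontal distance between sample_bottle_center and nest below 0.0085 m and z of sample_bottle_center in the frame of nest between 0.0345 and 0.0405 m and angle between sample_bottle_center's own z axis and vertical below 0.08 rad and velocity of joint striker below -0.35 m/s and value of joint release above 0.08 rad and contact force between the fingers and striker below 0.1 N).
At the end, for the whole second after the job is handed in: The small white bottle stands in the nest (its axis within 8.5 mm of the nest point, upright within 0.08 rad, its foot on the base plate), at rest; the striker has been fired and is at rest forward (draw under 5 mm), the release pad is free (horizontal distance between sample_bottle_center and nest below 0.0085 m and z of sample_bottle_center in the frame of nest between 0.0345 and 0.0405 m and angle between sample_bottle_center's own z axis and vertical below 0.08 rad and contact force between the fingers and sample_bottle below 0.1 N and contact force between the fingers and striker below 0.1 N and value of joint striker below 0.005 m and value of joint release below 0.04 rad and linear speed of sample_bottle below 0.02 m/s and velocity of joint striker between -0.03 and 0.03 m/s); the robot touches nothing.
It fails at once if the striker is hauled against its back buffer with more than 12 N (contact force between striker and buffer above 12 N).
It fails at once if the striker slips: it flies forward faster than 0.35 m/s without the release being pressed (velocity of joint striker below -0.35 m/s and value of joint release below 0.05 rad).
It fails at once if another bottle is knocked over (angle between any of big_bottle_center, amber_bottle_center's own z axis and vertical above 0.5 rad).
It also fails if it takes over 72 s, if anything falls off the work surface, if the arm or the gripper's body presses on something with over 40 N, if the wrist force passes 120 N, or if a joint passes its speed limit or range.

## Robot

A 7-joint arm with a two-finger parallel gripper is mounted at the origin on a cart in front of the work surface, level with it; the furniture and walls round the work are solid. World frame = base frame: x ahead of the robot, y to its left, z up, the work surface at z = 0. Lengths are in m, angles in rad, forces in N, time in s.
With the tool pointing down it reaches from about 0.4 to 0.875 m from the base axis. Payload 6.5 kg.
Tool frame: the origin (TCP) lies midway between the tips of the shut fingers; the grasp point (between the pads) lies 19 mm behind it (env.pinch_z is the distance from the TCP to the grasp point, in m); z points along the fingers, y is the line along which they close (so a half turn about z gives the same grasp; the last joint's range is limited). The gripper opens to 88 mm and grips with 3 to 60 N. Pads are 18 mm wide; open, the fingers measure 123 mm over their backs; the gripper's body (75 mm by 187 mm) begins 45 mm behind the grasp point.
Start: joints at [-1.37, 0.536, -0.004, 1.538, 0.003, 1.067, -0.071], TCP at [0.171, 0.627, 0.211] pointing down, gripper open.
Joint ranges: [-2.7, 2.7], [-0.37, 2.16], [-1.27, 1.26], [0.24, 2.4], [-1.31, 4.45], [0.19, 1.91], [-2.76, 2.76]. Speed limits (rad/s): [2.39, 2.39, 3.14, 3.14, 3.14, 3.14, 3.14].

## Interface

Orientations are given as a unit quaternion [w, x, y, z].
In Python, from cell import env, open_gripper, close_gripper, ik, imaging gives the robot as it stands. Calls block until the motion is done:
- env.movep(position, orientation): joint-space move of the TCP to a pose.
- env.line_to(position, rate=0.15, ori=None): straight line of the TCP; ori=None keeps the orientation; rate is the mean speed in m/s.
- env.move_joints(angles): joint-space move.
- open_gripper() and close_gripper(grip_force=None): open the fingers fully, or close them until they stop; grip_force is the grip in N (None keeps the last).
- env.sleep(seconds).
- ik(position, orientation): joint angles nearest the present ones, or None.
- env.get_state(): the state.
- imaging.grab_frame(name): name is "side" or "top"; returns a dict with "pixels" (400x640x3 uint8, blue, green, red), "intrinsics" (3x3 intrinsics, pixels), "R" (3x3) and "t" (3): a world point X has camera coordinates R X + t. Camera axes: x right, y down, z forward; pixel columns grow to the right and rows downward; lengths in m; the calibration is good to about 2 mm. A picture is of the moment at which its call begins. There is no depth.
A pose or a line that the arm cannot do raises env.PlanningError and nothing moves.
- env.job_done(): hands the job in; it is judged then, once.
The state is a dict: "time": time; "joint_positions": joint angles; "joint_vel": joint speeds; "tau": joint torques, N m; "position": TCP position; "orientation": TCP orientation; "force": force on the tool from outside, world axes, zero at the start; "ft_torque": the same for the moment, N m; "gripper_width": finger opening in m; "gripper_force": force on a finger pad.
Only numpy, scipy, OpenCV 4.12 (cv2) and the standard library are available. Lean on these libraries where they do the work, as an engineer would, in place of code of your own. Each camera call takes 0.05 s, during which the arm holds its last target. There are 200 camera calls.

## Working session

There is one attempt and no reset: what is moved stays moved. The work goes in short steps, each a Python script; the robot and the scene stay as the last script left them, time stands still between calls to the robot, and variables do not carry over. Pictures are saved under pics/ and viewed, at most 10 in all, crops included, and the job is handed in when it is done.

```bash
mkdir -p pics; ls; python3 - <<'E'
from cell import env, imaging
import cv2
for n in("side","top"):
    f=imaging.grab_frame(n); cv2.imwrite(f"pics/{n}0.png",f["pixels"]); print(n,f["intrinsics"],f["R"],f["t"], -f["R"].T@f["t"])
s=env.get_state(); print(s)
E
```

```text
pics
side [[502.89596808   0.         318.56466873]
 [  0.         502.89596808 197.90532238]
 [  0.           0.           1.        ]] [[ 0.96878142 -0.24775897  0.00883517]
 [-0.13669635 -0.56355894 -0.81468732]
 [ 0.20682523  0.7880462  -0.57983318]] [-0.55873828  0.12897352  1.20899432] [ 0.30887495 -1.01849162  0.81102466]
top [[496.13269451   0.         315.79100468]
 [  0.         496.13269451 204.40775167]
 [  0.           0.           1.        ]] [[ 2.39277031e-02 -9.99711623e-01  2.03377306e-03]
 [-9.98530299e-01 -2.39982852e-02 -4.85934696e-02]
 [ 4.86282634e-02 -8.68053912e-04 -9.98816569e-01]] [-0.03982994  0.56066216  1.57435109] [ 0.48423324 -0.0249969   1.59981348]
{'time': 0.1, 'joint_positions': array([-1.37020098,  0.53707898, -0.0044482 ,  1.53873939,  0.00262328,
        1.06729869, -0.07121198]), 'joint_vel': array([-0.00124587, -0.00025657, -0.00051889, -0.00201669,  0.00134323,
        0.00022618,  0.00020895]), 'tau': array([ 2.16480570e-03, -5.72073448e+01,  9.93618742e-01, -2.52233398e+01,
       -5.61487628e-02,  1.34108259e-02,  2.90880587e-05]), 'position': array([0.17122983, 0.6264396 , 0.20994766]), 'orientation': array([-3.71811742e-05,  1.32963132e-01,  9.91120693e-01, -7.58466284e-04]), 'force': array([-0.36264344, -0.71695401,  0.60709246]), 'ft_torque': array([-0.02299435,  0.00295023,  0.01840413]), 'gripper_force': 0.0, 'gripper_width': 0.08804575991405725}
```

View pics/side0.png

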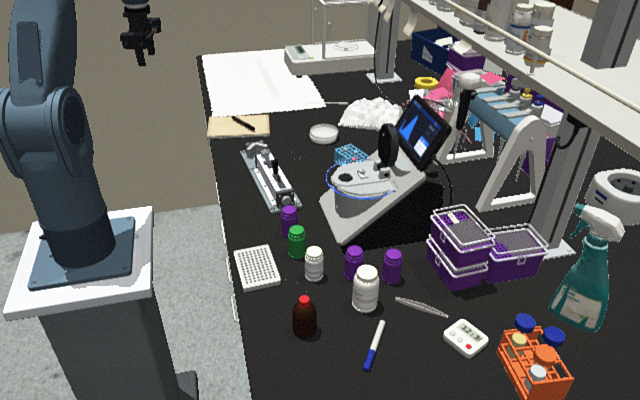

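View pics/top0.png

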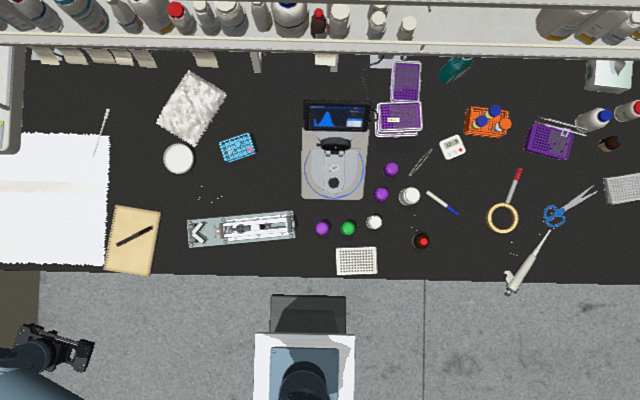

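The side view shows the white sample at (314,263), the big bottle at (365,290) and the amber one at (304,317), with the tester at about (270,175). In the top view the sample is at (374,222) and the tester runs from x 188 to 296, with the V anvil at its left end (world +y).

```bash
python3 - <<'E'
import cv2
a=cv2.imread("pics/top0.png")[200:255,180:305]; b=cv2.imread("pics/side0.png")[130:225,230:310]
a=cv2.resize(a,None,fx=6,fy=6,interpolation=cv2.INTER_CUBIC); cv2.imwrite("pics/tz.png",a)
cv2.imwrite("pics/sz.png",cv2.resize(b,None,fx=6,fy=6,interpolation=cv2.INTER_CUBIC))
E
```

```text
(no output)
```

View pics/tz.png

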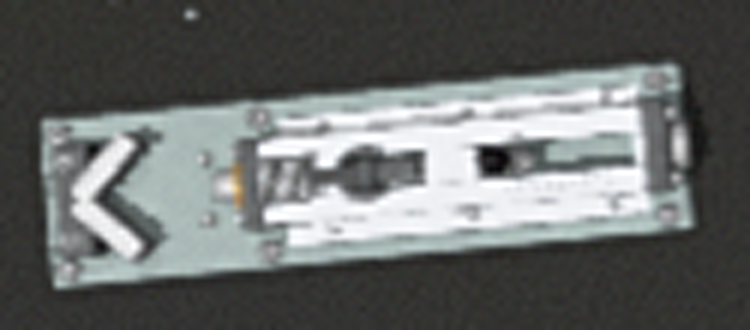

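View pics/sz.png

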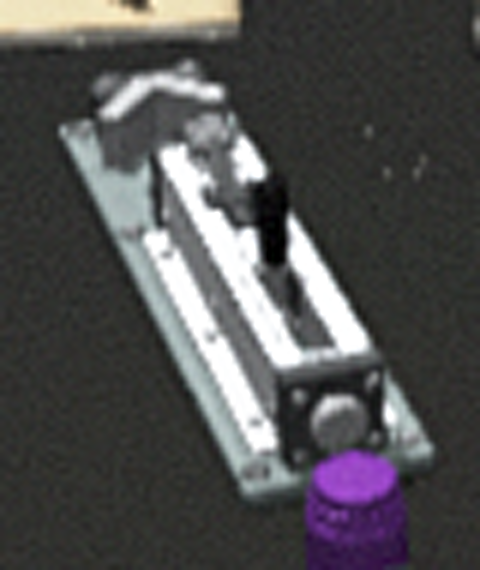

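The zoomed crops show the plate corners at about (42,120), (680,65), (692,227) and (55,288). The handle is at (493,160), the ribbed pad at (290,178) and the dowels at (204,160) and (208,218). Next I turn these into world positions.

```bash
cat > h.py <<'E'
import numpy as np, cv2
from cell import env, open_gripper, close_gripper, ik, imaging
def ray(f,u,v,z):
    c=-f["R"].T@f["t"]; d=f["R"].T@np.linalg.solve(f["intrinsics"],[u,v,1.]); return c+d*(z-c[2])/d[2]
def px(f,X):
    p=f["intrinsics"]@(f["R"]@np.asarray(X,float)+f["t"]); return p[:2]/p[2]
E
python3 - <<'E'
from h import *
f=imaging.grab_frame("top"); g=imaging.grab_frame("side")
cr=lambda x,y:((x+.5)/6-.5+180,(y+.5)/6-.5+200)
im=f["pixels"]
C=[ray(f,*cr(*p),.012)[:2] for p in [(42,120),(680,65),(692,227),(55,288)]]
C=np.array(C); c=C.mean(0); d=(C[0]+C[3]-C[1]-C[2]); d/=np.linalg.norm(d); print("plate",C,c,np.degrees(np.arctan2(d[1],d[0])),[np.linalg.norm(C[i]-C[i-1]) for i in range(4)])
n=np.array([d[1],-d[0]]) # tester x
print("nest",c+.109*d,"ex",n)
dw=[ray(f,*cr(*p),.0225)[:2] for p in [(204,160),(208,218)]]; print("nest from dowels",np.mean(dw,0)+.025*d)
def T(p): q=p[:2]-c; return np.round([q@n*1e3,q@d*1e3],1)
h=ray(f,*cr(493,160),.110); print("handle",h,T(h)); p=ray(f,*cr(290,178),.074); print("pad",p,T(p))
print("V apex", T(ray(f,*cr(72,198),.0445)))
# bottle
def blob(im,roi,fn):
    x,y,w,hh=roi; s=im[y:y+hh,x:x+w].astype(int); m=fn(s).astype(np.uint8)
    k,l,st,ce=cv2.connectedComponentsWithStats(m); i=1+np.argmax(st[1:,4]); return ce[i]+[x,y],st[i]+[x,y,0,0,0]
ce,st=blob(im,(360,208,30,30),lambda s:s.min(2)>110); print(ce,st); print("bottle top",ray(f,*ce,.07))
ce,st=blob(g["pixels"],(298,240,34,48),lambda s:s.min(2)>90); print(ce,st)
for z in (0.,.0375,.075): print(px(g,[*ray(f,*blob(im,(360,208,30,30),lambda s:s.min(2)>110)[0],.07)[:2],z]))
print(px(g,h),px(g,[*(c+.109*d),.012]),[px(g,[*q,.012]) for q in C])
cv2.imwrite("pics/b.png",np.hstack([cv2.resize(im[190:250,340:400],(360,360)),cv2.resize(g["pixels"][230:290,285:345],(360,360))]))
E
```

```text
plate [[0.5030395  0.38551195]
 [0.54051984 0.04638453]
 [0.45442515 0.03774219]
 [0.41399261 0.3753434 ]] [0.47799427 0.21124552] 96.56764090446624 [np.float64(0.08962560151452341), np.float64(0.341192293107971), np.float64(0.08652736584054081), np.float64(0.34001377671629385)]
nest [0.46552728 0.31953021] ex [0.99343752 0.1143761 ]
nest from dowels [0.46567951 0.31963195]
handle [0.48730109 0.13417881 0.11      ] [  0.4 -77.6]
pad [0.47569027 0.24158799 0.074     ] [ 1.2 30.4]
V apex [  1.5 149.6]
[373.69879518 221.86746988] [366 216  16  13 166]
bottle top [ 0.50913317 -0.20607029  0.07      ]
[313.47120419 263.03839442] [305 246  18  36 573]
[312.2588326  274.52903475]
[312.28494081 262.40881821]
[312.31207334 249.81307802]
[274.3212683  159.63316313] [257.96095194 157.5105187 ] [array([266.45604532, 145.79228841]), array([301.25547555, 205.04433451]), array([270.10795944, 211.48859518]), array([238.9884013 , 150.60833276])]
```

View pics/b.png

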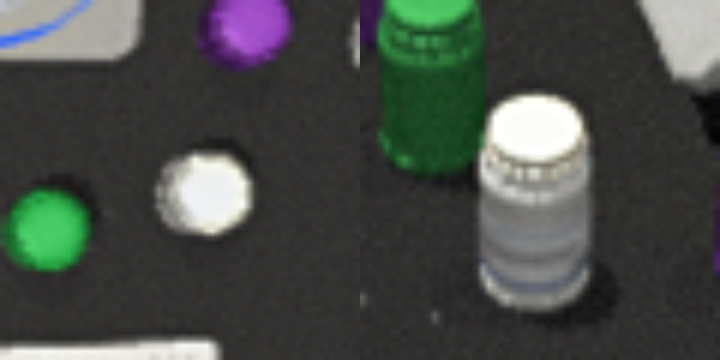

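```bash
cat >> h.py <<'E'
PHI0=np.radians(6.568)
ex=np.array([np.cos(PHI0),np.sin(PHI0),0]); ey=np.array([-ex[1],ex[0],0])
C=np.array([.4780,.2113,0]); NEST=np.array([.4656,.3196,.012])
def Q(deg):  # tool down, closing line at deg (world) from +x
    p=np.radians((deg+90)/2); return np.array([0,np.cos(p),np.sin(p),0])
def W(x,y,z): return C+ex*x+ey*y+np.array([0,0,z])
def F(n=5):
    a=[]
    for _ in range(n): a.append(env.get_state()["force"]); env.sleep(.01)
    return np.mean(a,0)
E
python3 - <<'E'
from h import *
f=imaging.grab_frame("top"); g=imaging.grab_frame("side")
def circ(im,roi,t):
    x,y,w,h=roi; s=cv2.resize(im[y:y+h,x:x+w],None,fx=8,fy=8,interpolation=cv2.INTER_CUBIC).min(2)
    m=(s>t).astype(np.uint8); cs,_=cv2.findContours(m,0,1); c=max(cs,key=cv2.contourArea)
    e=cv2.fitEllipse(c); return (np.array(e[0])+.5)/8-.5+[x,y],np.array(e[1])/8
for t in(150,190,220):
  p,a=circ(f["pixels"],(360,208,30,30),t); q,b=circ(g["pixels"],(298,236,34,24),t); print(t,p,a,ray(f,*p,.075),q,b,ray(g,*q,.075))
print("spectro front", [ray(g,u,v,0) for u,v in((321,236),(348,243))],[ray(f,u,v,z)[:2] for u,v in((302,197),(367,199)) for z in(0.05,.1)])
B=np.array([.509,-.2075,0])
for d in(6.6,45,186.6,225,-90,96.6): print(d,ik([*B[:2],.2],Q(d)))
E
```

```text
150 [374.48837852 221.79640961] [12.65748405 13.09469604] [ 0.5093281 -0.2079004  0.075    ] [312.92883492 251.89954567] [12.15027332 18.27965355] [ 0.50880705 -0.21308526  0.075     ]
190 [374.84831047 221.82253265] [11.39338493 12.07650089] [ 0.50927439 -0.20900771  0.075     ] [313.65631866 250.92642593] [10.44050217 15.16211414] [ 0.51112589 -0.21035354  0.075     ]
220 [375.00033188 221.63035488] [10.3203373  10.96775341] [ 0.50987567 -0.20946408  0.075     ] [313.68148041 250.88431454] [ 9.93473911 14.58957672] [ 0.51121299 -0.21023173  0.075     ]
spectro front [array([ 0.56319502, -0.07768727,  0.        ]), array([ 6.21256139e-01, -1.19646021e-01,  1.11022302e-16])] [array([0.58185424, 0.01735932]), array([0.5787048 , 0.01599283]), array([ 0.58047852, -0.18616669]), array([ 0.57737346, -0.18096703])]
6.6 [-0.32742148  0.49502539  0.85154748  1.85330409 -0.44066166  0.99336988
  0.82752582]
45 [-0.3580489   0.51367374  0.90064488  1.85469725 -0.47404961  1.00399608
  1.52868828]
186.6 [-0.46645914  0.61101522  1.09704231  1.85928958 -0.62288517  1.06562996
 -2.14680406]
225 [-0.46645914  0.61101522  1.09704231  1.85928958 -0.62288517  1.06562996
 -1.47659763]
-90 [-0.33851492  0.50146966  0.86911454  1.85381329 -0.45244362  0.99699382
 -0.84752618]
96.6 [-0.33058822  0.49683123  0.8565388   1.85344997 -0.44399099  0.99438015
  2.40141372]
```

```bash
python3 - <<'E'
from h import *
B=np.array([.510,-.2095]); 
env.movep([.44,.30,.27],Q(40)); env.movep([.44,0.,.27],Q(60)); env.movep([*B,.15],Q(75))
print(env.get_state()["time"])
env.line_to([*B,.038],rate=.12)
w0=F(); close_gripper(25); s=env.get_state(); print(s["time"],s["gripper_width"],s["gripper_force"],s["position"],F()-w0)
env.line_to([*B,.10],rate=.12); s=env.get_state(); print(s["gripper_width"],F()-w0)
g=imaging.grab_frame("side")["pixels"]; t=imaging.grab_frame("top")["pixels"]
cv2.imwrite("pics/g.png",np.hstack([cv2.resize(g[150:350,230:410],None,fx=2,fy=2),cv2.resize(t[150:350,300:480],None,fx=2,fy=2)]))
E
```

```text
4.0167
5.975 0.036258814265705264 24.99861552287257 [ 0.50998947 -0.20940973  0.03797696] [-0.0404623   0.37042248 -0.19316071]
0.03634889122704302 [-0.12179916 -0.13038659 -1.43571853]
```

View pics/g.png

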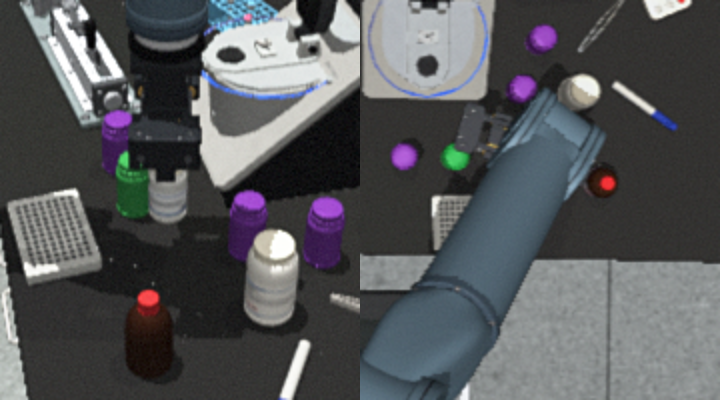

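The bottle is held upright by the cap (width 36 mm, about 145 g) and the other bottles are undisturbed. Next: carry it to the nest.

```bash
python3 - <<'E'
from h import *
P=NEST-.0035*ey
s=env.get_state(); j0=s["joint_positions"]
env.line_to([.510,-.2095,.2],rate=.2)
env.movep([.44,-.05,.27],Q(30)); env.movep([P[0],P[1],.15],Q(6.57))
env.line_to([P[0],P[1],.078],rate=.12); env.sleep(.2); w0=F(10)
print(env.get_state()["time"],w0,env.get_state()["gripper_width"])
z=.078
while z>.047:
    z-=.002; env.line_to([P[0],P[1],z],rate=.04); f=F(3)-w0
    if z<.062: print(round(z,4),env.get_state()["position"].round(4),f.round(2))
    if f[2]>3: break
print(env.get_state()["time"])
g=imaging.grab_frame("side")["pixels"]
cv2.imwrite("pics/n.png",cv2.resize(g[90:220,210:330],None,fx=4,fy=4,interpolation=cv2.INTER_CUBIC))
E
```

```text
11.0583 [ 0.03851531 -0.02793279 -1.66900953] 0.03612803806877807
0.062 [0.4659 0.3161 0.0619] [-0.14 -0.2   0.14]
0.06 [0.4659 0.316  0.0599] [-0.25 -0.03  0.06]
0.058 [0.4659 0.3161 0.0579] [ 0.1  -0.23  0.04]
0.056 [0.466  0.3161 0.0559] [ 0.16  0.94 -0.  ]
0.054 [0.466  0.3162 0.0539] [-0.23  0.26 -0.17]
0.052 [0.466  0.3162 0.0519] [ 0.31  0.44 -0.43]
0.05 [0.4662 0.3162 0.0501] [0.49 0.39 1.24]
0.048 [0.4669 0.3171 0.0496] [-2.16 -0.07 15.07]
15.1833
```

View pics/n.png

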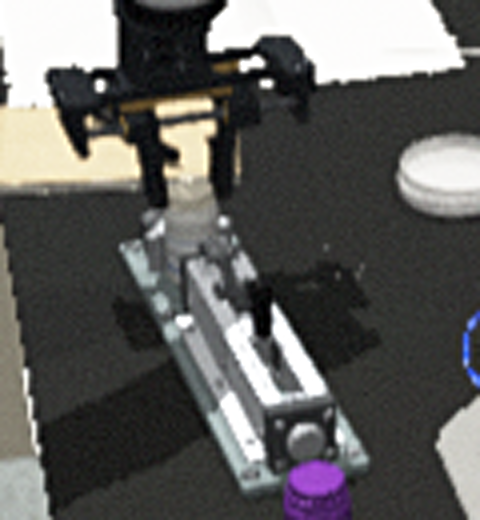

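```bash
python3 - <<'E'
from h import *
P=NEST-.0035*ey
env.line_to([P[0],P[1],.0502],rate=.05); env.sleep(.1); open_gripper(); env.sleep(.2)
print(env.get_state()["gripper_width"])
env.line_to([P[0],P[1],.20],rate=.15)
H=W(.0004,-.0776,0)
for d in(96.57,-83.43): print(d,ik([H[0],H[1],.16],Q(d)))
env.movep([H[0],H[1],.20],Q(-83.43))
print(env.get_state()["time"],env.get_state()["joint_positions"])
t=imaging.grab_frame("top")["pixels"];g=imaging.grab_frame("side")["pixels"]
cv2.imwrite("pics/r.png",np.hstack([cv2.resize(t[190:265,170:260],(450,375),interpolation=cv2.INTER_CUBIC),cv2.resize(g[110:210,230:300],(262,375),interpolation=cv2.INTER_CUBIC)]))
E
```

```text
0.08817700482537273
96.57 [-0.56897107  0.36519721  0.25930462  1.97492076 -0.12597151  0.81664504
  1.44587609]
-83.43 [-1.08167714  0.52167478  0.95421421  2.00042188 -0.5466346   0.89809717
 -1.2899298 ]
18.8 [-1.12943966  0.46166803  1.00474612  1.96564845 -0.47287129  0.97103697
 -1.34730725]
```

View pics/r.png

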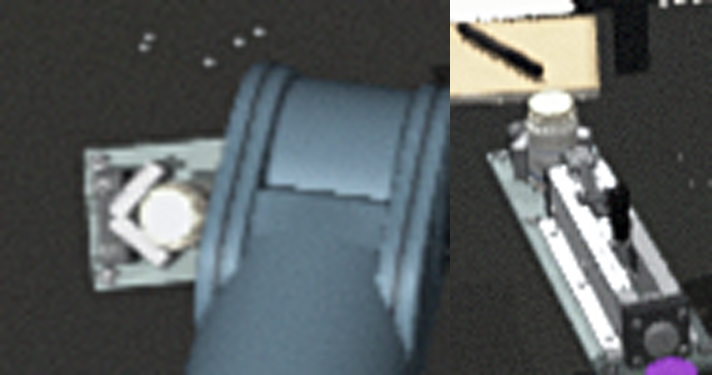

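```bash
cat > draw.py <<'E'
from h import *
import sys
def pull(n=3): return float((F(n)-np.array(W0))@ey)
def draw(d,d1,Z,jump=1.8,step=.0008):
    """draw from d to d1 (m), stop at a force jump; returns log"""
    L=[]
    while d<d1:
        d+=step; p=H-ey*d; env.line_to([p[0],p[1],Z],rate=.03)
        x=-(env.get_state()["position"]-H)@ey; f=pull(); L.append((x*1e3,f))
        if len(L)>2 and f-L[-2][1]>jump or f>.24*x*1e3+9: break
    return d,L
E
python3 - <<'E'
from h import *
import draw, json
f=imaging.grab_frame("top"); print("bottle", (ray(f,203.5,232.3,.087)-NEST)[:2])
H=W(.0004,-.0776,0); Z=.073
env.line_to([H[0],H[1],Z],rate=.12); env.sleep(.2); w0=F(15); draw.W0=w0
close_gripper(35); env.sleep(.2); s=env.get_state(); print(s["time"],s["gripper_width"],s["position"]-H,F(10)-w0, "fy",draw.pull(10))
draw.H=H
d,L=draw.draw(0,.030,Z)
print(d,env.get_state()["time"]); print(" ".join(f"{a:.1f}:{b:.1f}" for a,b in L))
json.dump(dict(d=d,w0=list(w0)),open("st.json","w"))
E
```

```text
bottle [-0.00087926 -0.00633037]
21.8083 0.01397875070401061 [-3.04798353e-05  1.69433395e-04  7.29793014e-02] [0.21689852 1.24600339 0.16485455] fy 1.149992779229744
0.03039999999999998 32.425
0.9:0.8 1.7:0.8 2.4:0.9 3.2:1.1 4.0:1.1 4.8:1.7 5.6:2.4 6.4:2.3 7.3:1.8 8.0:2.2 8.8:2.7 9.6:2.5 10.4:2.8 11.2:2.9 12.0:3.2 12.8:3.1 13.7:3.7 14.4:3.5 15.3:4.1 16.0:4.3 16.7:4.8 17.5:4.3 18.3:4.7 19.0:5.4 19.8:4.9 20.5:5.6 21.2:5.5 22.0:5.6 22.6:6.3 23.4:5.9 24.1:6.0 24.9:6.3 25.6:6.5 26.3:6.7 27.0:6.9 27.8:7.4 28.5:7.1 29.2:7.3
```

```bash
python3 - <<'E'
from h import *
import draw, json
st=json.load(open("st.json")); draw.W0=st["w0"]; H=draw.H=W(.0004,-.0776,0); Z=.073
d,L=draw.draw(st["d"],.064,Z,step=.001)
print(d,env.get_state()["time"]); print(" ".join(f"{a:.1f}:{b:.1f}" for a,b in L))
st["d"]=d; json.dump(st,open("st.json","w"))
E
```

```text
0.062400000000000004 41.225
29.8:8.2 30.4:9.4 31.3:9.5 32.2:10.2 33.1:10.7 34.0:10.6 34.9:10.4 35.4:11.6 35.7:13.1 37.8:10.6 38.9:10.5 39.9:10.8 40.8:10.6 41.7:11.1 42.6:11.3 43.5:11.7 44.5:11.9 45.4:12.3 46.3:11.9 47.2:12.4 48.2:11.8 49.1:12.4 50.1:12.5 51.1:13.0 52.0:12.5 52.9:13.8 53.3:14.6 53.6:16.0 53.9:17.5 54.3:19.2 54.6:20.9 54.9:22.3
```

```bash
python3 - <<'E'
from h import *
import draw, json
st=json.load(open("st.json")); draw.W0=st["w0"]; H=draw.H=W(.0004,-.0776,0); Z=.073
d=st["d"]; L=[]
while d>.038:
    d-=.0015; p=H-ey*d; env.line_to([p[0],p[1],Z],rate=.03)
    x=-(env.get_state()["position"]-H)@ey; f=draw.pull(); L.append((x*1e3,f))
    if f<.8: break
print(d,env.get_state()["time"],env.get_state()["position"]); print(" ".join(f"{a:.1f}:{b:.1f}" for a,b in L))
E
```

```text
0.04589999999999999 44.25 [0.49278986 0.08663293 0.0730217 ]
54.3:20.3 53.8:17.9 53.4:15.5 52.6:13.6 51.3:13.2 49.9:13.0 48.5:12.6 48.4:9.2 48.3:6.2 48.2:1.7 47.9:-5.8
```

```bash
python3 - <<'E'
from h import *
import draw, json
st=json.load(open("st.json")); draw.W0=st["w0"]; H=draw.H=W(.0004,-.0776,0); Z=.073
p=H-ey*.0468; env.line_to([p[0],p[1],Z],rate=.03); env.sleep(.1); print("pull",draw.pull())
open_gripper(); env.sleep(.4)
env.line_to([p[0],p[1],.15],rate=.15)
P=W(.0006,.033,0); env.line_to([P[0],P[1],.15],rate=.2)
close_gripper(10); 
env.line_to([P[0],P[1],.085],rate=.12); env.sleep(.2); w0=F(10); print(env.get_state()["time"])
z=.078; L=[]
while z>.056:
    z-=.001; env.line_to([P[0],P[1],z],rate=.03); f=F(3)[2]-w0[2]; L.append((env.get_state()["position"][2]*1e3,f))
    if f>22: break
print(env.get_state()["time"]," ".join(f"{a:.1f}:{b:.1f}" for a,b in L))
env.line_to([P[0],P[1],.16],rate=.12); env.sleep(.3); print(env.get_state()["time"])
env.move_joints(env.get_state()["joint_positions"]*0+env.get_state()["joint_positions"]) if 0 else None
g=imaging.grab_frame("side")["pixels"]
cv2.imwrite("pics/f.png",cv2.resize(g[90:220,210:330],None,fx=4,fy=4,interpolation=cv2.INTER_CUBIC))
E
```

```text
pull -5.621330001756498
50.0583
56.275 76.8:0.1 76.0:0.4 75.0:-0.0 74.0:-0.0 72.9:0.3 72.0:-0.2 70.9:0.3 70.0:0.3 69.0:0.4 68.0:0.3 66.9:0.7 65.9:0.4 65.0:-0.5 63.9:-0.1 62.9:-0.2 62.0:0.4 61.0:-0.0 60.0:0.2 59.0:-0.0 58.0:0.3 57.0:-0.0 56.0:0.2
57.5917
```

View pics/f.png

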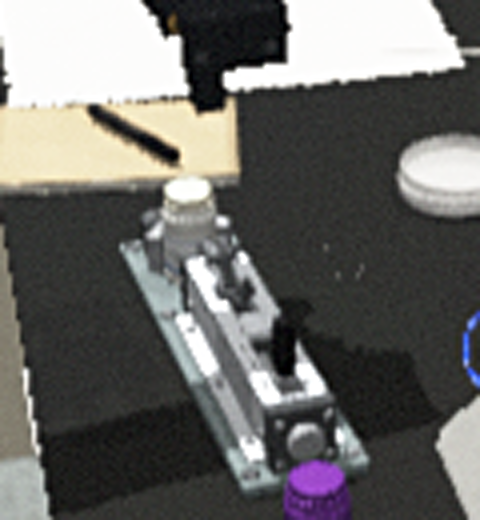

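The bottle still stands and the striker is cocked, but the press met no resistance. I'll check the gripper opening and where the fingertips are.

```bash
python3 - <<'E'
from h import *
s=env.get_state(); g=imaging.grab_frame("side"); print(s["time"],s["gripper_width"],s["position"],s["orientation"],s["joint_positions"])
print(px(g,s["position"]), px(g,W(0,.030,.074)), "crop", [(px(g,X)-[210,90])*4 for X in (s["position"],W(0,.03,.074),W(0,-.01,.056))])
E
```

```text
57.6417 0.00043399843084259294 [0.47475093 0.24398473 0.15973702] [ 2.10426300e-04  9.98361026e-01  5.72293085e-02 -1.54528648e-04] [-1.2442694   0.56857796  0.93025408  1.92979398 -0.56786601  0.93092737
 -1.4898071 ]
[262.1398878  125.13997651] [263.90302664 152.23684797] crop [array([208.55955119, 140.55990603]), array([215.61210657, 248.94739187]), array([232.37491906, 297.505821  ])]
```

```bash
python3 - <<'E'
from h import *
s=env.get_state(); o=[]
for n in("side","top"):
    f=imaging.grab_frame(n); u=px(f,s["position"]); x,y=(u-[30,40]).astype(int); k=cv2.resize(f["pixels"][y:y+80,x:x+60],None,fx=6,fy=6,interpolation=cv2.INTER_CUBIC)
    k=cv2.convertScaleAbs(k,alpha=1.3,beta=25)
    for X,c in((s["position"],(0,0,255)),(W(0,.03,.074),(0,255,0)),(s["position"]+[0,0,.064],(255,0,255))):
        cv2.circle(k,tuple(((px(f,X)-[x,y])*6).astype(int)),3,c,-1)
    o.append(k)
cv2.imwrite("pics/last.png",np.hstack(o))
E
```

```text
(no output)
```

View pics/last.png

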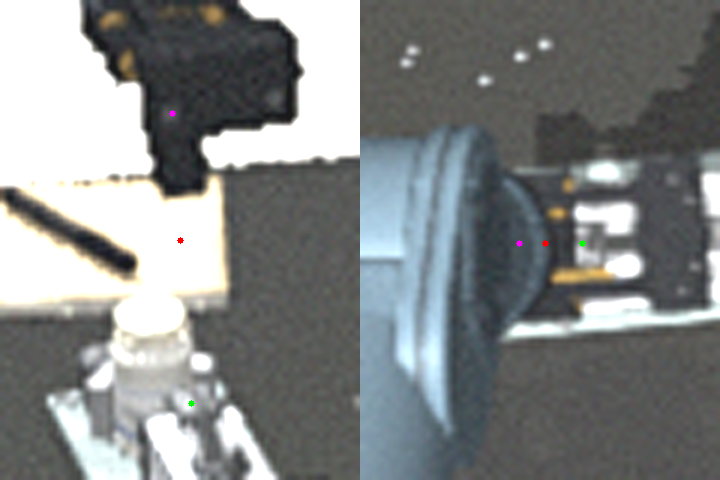

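The shut fingertips sit about 26 mm above the nominal TCP: the tip is at (178,190) and the projected TCP at (180,240). So the pad was never reached. I'll turn the gripper so its body clears the bottle and press deeper, stopping on force.

```bash
python3 - <<'E'
from h import *
P=W(.0006,.032,0)
env.movep([P[0],P[1],.13],Q(6.57)); env.line_to([P[0],P[1],.060],rate=.13); env.sleep(.1); w0=F(6); print(env.get_state()["time"])
z=.056; z0=None; L=[]
while z>.026:
    env.line_to([P[0],P[1],z],rate=.04); f=F(2)[2]-w0[2]; a=env.get_state()["position"][2]; L.append((a*1e3,f))
    if z0 is None and f>1.2: z0=a
    if f>22 or (z0 and a<z0-.0115): break
    z-=.0013
print(env.get_state()["time"]," ".join(f"{a:.1f}:{b:.1f}" for a,b in L))
env.line_to([P[0],P[1],.13],rate=.15); env.sleep(.2); print(env.get_state()["time"],F(3)-w0)
f=imaging.grab_frame("side"); k=f["pixels"]; m=(k[140:205,255:300].max(2)<25).astype(np.uint8)
n,l,st,ce=cv2.connectedComponentsWithStats(m); print([(np.round(ce[i]+[255,140],1),st[i][4]) for i in range(1,n) if st[i][4]>20], "rest",px(f,W(0,-.0776,.086)),"cocked",px(f,W(0,-.126,.086)))
E
```

```text
59.8417
64.6417 56.0:-0.4 54.7:0.3 53.3:0.2 52.0:0.2 50.7:-0.4 49.4:0.3 48.1:-0.5 46.8:0.1 45.8:1.8 44.7:6.0 43.8:9.7 42.7:12.4 41.5:12.5 40.2:12.4 38.6:3.1 37.4:11.5 36.8:20.2 36.1:28.4
65.6333 [-0.32815439  0.18442026  0.07623352]
[(array([274.8, 165.9]), np.int32(63))] rest [274.53755758 167.23690625] cocked [279.85816702 176.35729283]
```

```bash
python3 -c "
from h import *
print(env.job_done(), env.get_state()['time'])"
```

```text
the job is handed in; nothing more can be done
the job is handed in; nothing more can be done
```

I handed in the finished job at about 66 s of the 72 s: the white bottle was stood in the nest, the striker was caught by the sear at about 48 mm and then fired, and its handle was back at rest in the last camera frame; I did not check the bottle's pose after the shot, and the handover returned no verdict.

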